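# Load the paper dispenser

### The job

Load the wooden paper dispenser: set the roll of cake-collar paper in the cradle between the two cheeks, then lay the thick dowel on the narrow ledge in front of the cheek's hole and let go of it. Push the dowel by its end through the first cheek, the roll and the far cheek until it sticks out about equally on both sides, then swing the wooden keeper down behind its end so that it cannot slide back out. Leave the other things on the worktop where they are.

Things in the scene. Friction and masses are not known exactly. Their poses are not given: they have to be found in the camera images.
- cradle_mid (a point): Point on the wooden dispenser's spindle axis midway between its two cheeks, 60 mm above the worktop. Axes: y along the dispenser towards its ledge, z up, x across it (away from the robot). Fixed, turned up to 0.2 rad. Under it two bars along y form an open cradle 92 mm long that holds the roll with its bore on this axis; open above, in front and behind.
- hole_mouth (a point): Centre of the hole's mouth in the ledge-side cheek, 58 mm along +y from cradle_mid; same axes. Both cheeks are boards 12 mm thick (y 46 to 58 mm either side of cradle_mid), 90 mm wide in x, tops 98 mm above the worktop, each with a round 22 mm hole on the axis.
- ledge_mid (a point): Point on the axis 200 mm along +y from cradle_mid, a good place for the dowel's centre when laid down; same axes. The ledge runs from y = 62 to 273 mm: a web with two thin steel rails, 18 mm wide in all, so fingers fit down either side. A dowel in the groove between the rails is in line with the holes; the rails' tops are 7 mm below the axis. Foot board 56 mm wide, 10 mm thick.
- roll_mid (a point): Centre of the loose paper roll, white, diameter 56 mm, length 80 mm, rigid, with a 26 mm bore right through along its y axis; about 120 g. It lies on its side on the worktop to the right of the dispenser, centre 28 mm high.
- dowel_mid (a point): Centre of the loose round wooden dowel, diameter 18 mm, length 210 mm along its y axis, both ends alike and slightly bevelled; about 50 g. It lies on the worktop at the front left, centre 9 mm high; it can roll. The brush nearby is much thinner and not part of the job.
- keeper_pivot (a point): Pivot of the keeper, 133 mm along +y and 42 mm along -x (the robot side) from cradle_mid, 60 mm above the worktop; same axes; the keeper turns about y. Its post, 72 mm high, fills x -50 to -34 and y 140 to 154 mm from cradle_mid.
- keeper_tip (a point): Free end of the keeper, a wooden arm 10 mm thick (along y), 14 mm high, its end 56 mm from the pivot. Open, it stands up and leans back to -x. Shut, it lies level towards +x across the ledge, its top 67 mm above the worktop, and its inner face, at y = 128 mm from cradle_mid, keeps the dowel from sliding back.
- keeper (a joint): Angle of the keeper: 0 shut (level, end stop), 1.57 straight up, up to 2.1 leaning back; starts open, 1.7 or more. Stiff friction pivot (0.04 N m, about 1 N at the tip): it stays where it is left; swing it by pushing the free end from its -x side over towards +x, then down.
- tin_small: Bystander: round green tin, 66 mm across, 45 mm high; origin at the centre of its underside.
- pinch_bowl: Bystander: small pale bowl, 71 mm across, 30 mm high; origin at the centre of its underside.
- jar_tiny: Bystander: short glass jar with pebbles, 72 x 63 x 85 mm high; origin at the centre of its underside.
- lid_box_1: Bystander: dark lidded box with a strap, 65 x 98 x 66 mm high; origin at the centre of its underside.
Mind the look-alikes: they are no part of the job. Leave any pink or red look-alike of the part that bears roll_mid alone.

How it is judged:
On the way, in this order (a step that is already met when the one before it is completed fails the run):
1. the roll lies in the cradle, released (x of roll_mid in the frame of cradle_mid between -0.006 and 0.006 m and y of roll_mid in the frame of cradle_mid between -0.01 and 0.01 m and z of roll_mid in the frame of cradle_mid between -0.006 and 0.006 m and angle between the y axis of roll_mid and the y axis of cradle_mid, either way round below 0.12 rad and contact force between the fingers and roll below 0.1 N), for 0.2 s.
2. the dowel lies on the ledge outside the hole, in line with it, released (x of dowel_mid in the frame of cradle_mid between -0.005 and 0.005 m and z of dowel_mid in the frame of cradle_mid between -0.005 and 0.005 m and y of dowel_mid in the frame of cradle_mid between 0.163 and 0.27 m and angle between the y axis of dowel_mid and the y axis of cradle_mid, either way round below 0.06 rad and contact force between the fingers and dowel below 0.1 N), for 0.2 s.
3. the dowel passes through both cheeks and the roll (x of roll_mid in the frame of cradle_mid between -0.006 and 0.006 m and y of roll_mid in the frame of cradle_mid between -0.01 and 0.01 m and z of roll_mid in the frame of cradle_mid between -0.006 and 0.006 m and angle between the y axis of roll_mid and the y axis of cradle_mid, either way round below 0.12 rad and x of dowel_mid in the frame of cradle_mid between -0.005 and 0.005 m and z of dowel_mid in the frame of cradle_mid between -0.005 and 0.005 m and y of dowel_mid in the frame of cradle_mid between -0.025 and 0.022 m and angle between the y axis of dowel_mid and the y axis of cradle_mid, either way round below 0.06 rad), for 0.2 s.
4. the keeper is shut behind the dowel (value of joint keeper below 0.12 rad), for 0.2 s.
At the end, for the whole second after the job is handed in: Roll in the cradle (6 mm across and in height, 10 mm along, 0.12 rad); dowel through both cheeks and the bore, its centre within 5 mm of the axis and at most 22 mm (ledge side) or 25 mm (far side) from midway between the cheeks; keeper down (under 0.12 rad); roll and dowel at rest (all of step 3 and value of joint keeper below 0.12 rad and linear speed of each of roll, dowel below 0.02 m/s); the robot touches nothing.
It fails at once if a bystander (tin, bowl, jar or lidded box) is shifted by more than 30 mm (distance of any of tin_small, pinch_bowl, jar_tiny, lid_box_1 from where it was at the start of the episode above 0.03 m).
It also fails if it takes over 67 s, if anything falls off the work surface, if the arm or the gripper's body presses on something with over 40 N, if the wrist force passes 120 N, or if a joint passes its speed limit or range.

### The arm

A 6-joint arm with a two-finger parallel gripper is mounted at the origin on a cart in front of the work surface, level with it; the furniture and walls round the work are solid. World frame = base frame: x ahead of the robot, y to its left, z up, the work surface at z = 0. Lengths are in m, angles in rad, forces in N, time in s.
With the tool pointing down it reaches from about 0.375 to 0.9 m from the base axis. Payload 3.1 kg.
Tool frame: the origin (TCP) lies midway between the tips of the shut fingers; the grasp point (between the pads) lies 19 mm behind it (manip.grasp_offset is the distance from the TCP to the grasp point, in m); z points along the fingers, y is the line along which they close (so a half turn about z gives the same grasp; the last joint's range is limited). The gripper opens to 85 mm and grips with 20 to 120 N. Pads are 22 mm wide; open, the fingers measure 114 mm over their backs; the gripper's body (76 mm by 85 mm) begins 54 mm behind the grasp point. The pads swing forward as they close: fully open they stand 13 mm farther back than shut.
Start: joints at [-1.329, 0.527, 1.433, -0, 1.181, -0.178], TCP at [0.255, -0.571, 0.231] pointing down, gripper open.
Joint ranges: [-3.08, 3.08], [-0.75, 2.2], [0.22, 2.44], [-1.43, 4.57], [0, 2.65], [-2.85, 2.85]. Speed limits (rad/s): [2.79, 2.79, 3.14, 3.14, 3.14, 3.14].

### API

Orientations are given as a unit quaternion [x, y, z, w].
In Python, from station import sensors, cams, order, manip gives the robot as it stands.
- The arm moves only by the tool move_arm, never from a script. Its argument "targets" is a list of rows, each an object of numbers: "dx", "dy", "dz": the shift along the world's x, y, z normalised to -1 to 1, where 1 is 25 mm; "rx", "ry", "rz": the turn, a rotation vector about the world's x, y, z normalised to -1 to 1, where 1 is 30 degrees. A call has exactly 10 rows; each row shifts and turns the commanded pose from where the row before left it; what a row does not reach is not made up. A row lasts 1/8 s, in which the tool goes at most 62.5 mm and 10.7 degrees, less where a joint would pass 70% of its speed; a pose out of reach is approached as far as the arm can. A call with a number of a shift or a turn outside -1 to 1 is refused whole. A call with a gripper value outside its range is refused whole. "claw" is the opening in per cent of the stroke, from 0 (shut) to 100 (fully open), set as the call begins (left out, the last holds). The fingers move at their own pace and stop on an object; "newtons" is the grip in N (left out, the last holds). Time passes only in rows, so rows that do not move let the fingers close, or fill a call up. It gives the time, the measured TCP pose, the force, the opening and the grip force at its end, in the units of the state.
- sensors.sense(): the state, without advancing time (a new reading comes with each control period).
- cams.snapshot(name): name is "scene" or "side" or "wrist"; returns the picture (384x512x3 uint8, red, green, blue); there is no depth.
- cams.camera_model(name): a dict with "fx", "fy", "cx", "cy" (pixels), "extrinsics" (4x4, takes a point from world to camera coordinates). Camera axes: x right, y down, z forward; pixel columns grow to the right and rows downward; lengths in m; the calibration is good to about 2 mm. A picture is of the moment at which its call begins: read the wrist's pose just before it. camera_model takes no time and is no camera call; for the wrist camera it gives the pose at the moment of the call.
- order.sign_off(): hands the job in; it is judged then, once.
The state is a dict: "t": time; "q": joint angles; "qd": joint speeds; "tau": joint torques, N m; "tcp_pos": TCP position; "tool_rot": TCP orientation; "force": force on the tool from outside, world axes, zero at the start; "ft_torque": the same for the moment, N m; "finger_gap": opening from 0.0 (shut) to 1.0 (fully open); "gripper_force": force on a finger pad.
Only numpy, scipy, OpenCV 4.12 (cv2) and the standard library are available. Lean on these libraries where they do the work, as an engineer would, in place of code of your own. Each camera call takes 0.05 s, during which the arm holds its last target. There are 200 camera calls.

## Working session

There is one attempt and no reset: what is moved stays moved. The work goes in short steps, Python scripts to look and compute and a tool call to move; the robot and the scene stay as the last step left them, time stands still between calls to the robot, and variables do not carry over. Pictures are saved under pics/ and viewed, at most 10 in all, crops included, and the job is handed in when it is done.

Besides the shell and the picture viewer there is one more tool, called after "Request:" as name(argument=value, ...), one argument or row to a line, values as JSON. move_arm: Moves the arm, as the interface text tells. Scaled input: -1 to 1 covers 25 mm each way for a shift and 30 degrees each way for a turn. Its arguments: {"type":"object","properties":{"targets":{"type":"array"},"claw":{"type":"number"},"newtons":{"type":"number"}},"required":["targets"]}

```bash
mkdir -p pics
cat > h.py <<'E'
import numpy as np, cv2
from station import sensors, cams, order, manip
def snap(n,f):
    m=cams.camera_model(n); im=cams.snapshot(n); cv2.imwrite('pics/'+f,im[:,:,::-1]); return im,m
def ray(m,u,v):
    E=np.array(m['extrinsics']); R,t=E[:3,:3],E[:3,3]
    d=R.T@np.array([(u-m['cx'])/m['fx'],(v-m['cy'])/m['fy'],1]); return -R.T@t,d
def onz(m,u,v,z):
    o,d=ray(m,u,v); return o+d*(z-o[2])/d[2]
def proj(m,p):
    E=np.array(m['extrinsics']); c=E[:3,:3]@np.array(p)+E[:3,3]; return np.array([m['fx']*c[0]/c[2]+m['cx'],m['fy']*c[1]/c[2]+m['cy']])
E
python3 - <<'E'
from h import *
a,m1=snap('scene','s0.png'); b,m2=snap('side','d0.png')
cv2.imwrite('pics/both.png',cv2.resize(np.vstack([a,b]),None,fx=.78,fy=.78)[:,:,::-1])
for m in(m1,m2): print(ray(m,256,192),m['fx'])
print(sensors.sense(),manip.grasp_offset)
E
```

```text
(array([-0.30355967,  0.7439601 ,  1.21375779]), array([ 0.50588907, -0.49244994, -0.70845888])) 388.1362216556565
(array([-0.60123187, -0.38667789,  1.16554716]), array([ 0.71507372,  0.18012085, -0.67549012])) 488.66139288841305
{'t': 0.1, 'q': array([-1.32950179e+00,  5.28375150e-01,  1.43375730e+00, -2.22376722e-05,
        1.18140881e+00, -1.78487280e-01]), 'qd': array([ 0.00052454, -0.00326457, -0.00191266,  0.0014502 , -0.00123763,
       -0.00079017]), 'tau': array([ 1.65540951e-04, -4.43303311e+01, -1.78586644e+01, -2.67777577e-04,
        3.88905595e-03,  2.74486302e-05]), 'tcp_pos': array([ 0.25459955, -0.57009473,  0.23043565]), 'tool_rot': array([ 9.78052304e-01,  2.08357245e-01, -4.08688267e-05, -9.73496324e-04]), 'force': array([-0.41547701,  0.17283977,  0.08291685]), 'ft_torque': array([0.02633231, 0.02801812, 0.02355901]), 'gripper_force': 0.0, 'finger_gap': 0.9965780238662114} 0.0187
```

View pics/s0.png

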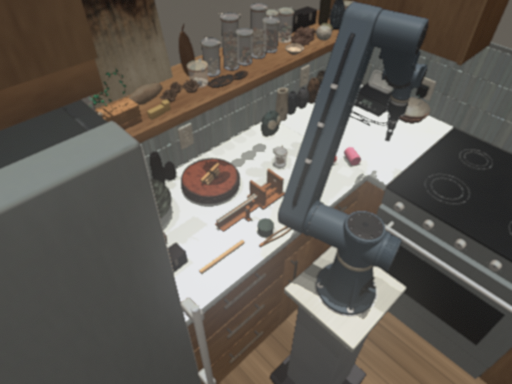

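View pics/d0.png

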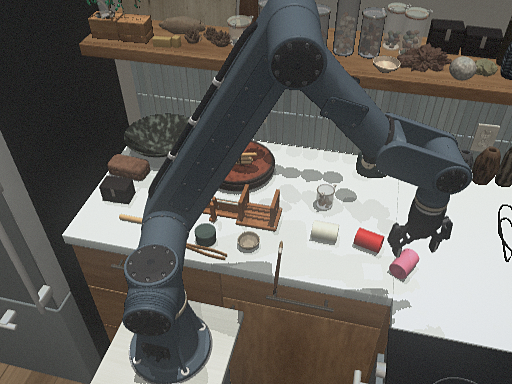

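Side view: the white roll is at (325,233), with look-alikes red (369,239) and pink (405,263). The dispenser is at (245,208) in side and (255,200) in scene. The long dowel is at scene (222,256). Brushes are at side (207,250) and (280,267). By the description I choose the white roll and the thick dowel at front left. One close crop to check.

Run:
```python
import cv2,numpy as np
a=cv2.imread('pics/s0.png')[155:285,160:320]; b=cv2.imread('pics/d0.png')[175:255,110:350]
a=cv2.resize(a,(400,325),interpolation=cv2.INTER_CUBIC); b=cv2.resize(b,(800,267),interpolation=cv2.INTER_CUBIC)
c=np.zeros((600,800,3),np.uint8); c[:325,:400]=a; c[325:592]=b
d=cv2.imread('pics/d0.png')[215:255,300:350]; c[:320,400:]=cv2.resize(d,(400,320),interpolation=cv2.INTER_CUBIC)
cv2.imwrite('pics/c0.png',c)
```

```text
(no output)
```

View pics/c0.png

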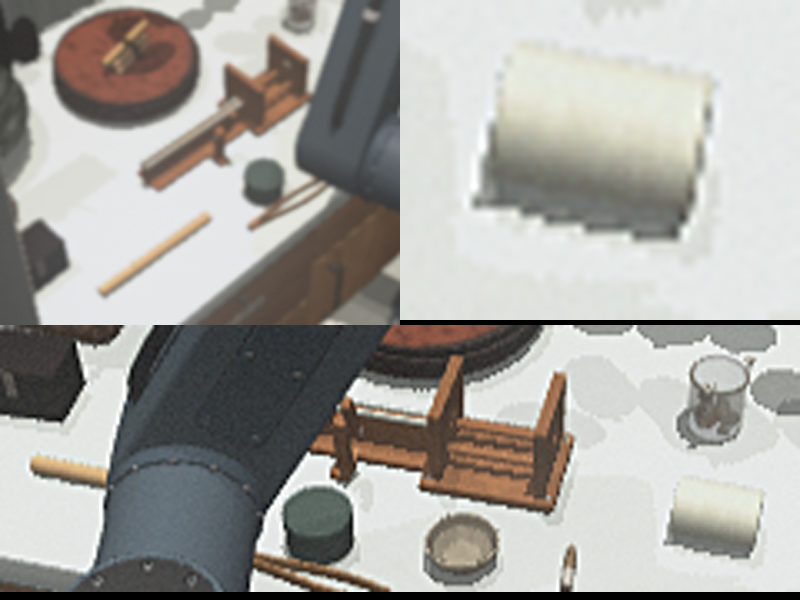

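The crop confirms the white roll (side ≈(325,230)), the plain thick dowel, and the dispenser, with its ledge pointing left. Now rough positions from these points.

Run:
```python
from h import *
m1=cams.camera_model('scene'); m2=cams.camera_model('side'); mw=cams.camera_model('wrist')
S=lambda X,Y:(160+X/2.5,155+Y/2.5); D=lambda X,Y:(110+X*.3,175+(Y-325)*.3); R=lambda X,Y:(300+(X-400)/8,215+Y/8)
p=lambda n,v:print(n,np.round(v,4))
p('roll L',onz(m2,*R(503,100),.028));p('roll R',onz(m2,*R(703,138),.028))
for n,c in dict(Ln=(437,410),Lf=(458,357),Rn=(545,432),Rf=(560,373)).items(): p('d '+n,onz(m2,*D(*c),.098))
for n,c in dict(Ln=(262,102),Lf=(225,68),Rn=(307,70),Rf=(270,38)).items(): p('s '+n,onz(m1,*S(*c),.098))
p('rail',onz(m1,*S(147,168),.053));p('rail',onz(m1,*S(240,100),.053))
p('dow',onz(m1,*S(104,291),.009));p('dow',onz(m1,*S(209,216),.009));p('dow',onz(m2,*D(34,464),.009))
p('tin',onz(m2,*D(319,507),.045));p('bowl',onz(m2,*D(461,545),.03));p('jar',onz(m2,*D(718,370),.085));p('box',onz(m2,*D(40,350),.066))
print(mw['fx'],mw['extrinsics'])
```

```text
roll L [ 0.4823 -0.2999  0.028 ]
roll R [ 0.4802 -0.3799  0.028 ]
d Ln [ 0.4791 -0.0655  0.098 ]
d Lf [ 0.5573 -0.0659  0.098 ]
d Rn [ 0.4737 -0.172   0.098 ]
d Rf [ 0.5576 -0.1686  0.098 ]
s Ln [ 0.4533 -0.0423  0.098 ]
s Lf [ 0.5519 -0.0534  0.098 ]
s Rn [ 0.4546 -0.1492  0.098 ]
s Rf [ 0.5532 -0.1608  0.098 ]
rail [0.5051 0.1579 0.053 ]
rail [ 0.5125 -0.0506  0.053 ]
dow [0.3994 0.3307 0.009 ]
dow [0.3947 0.1288 0.009 ]
dow [0.3998 0.3326 0.009 ]
tin [0.3788 0.0239 0.045 ]
bowl [ 0.3767 -0.1144  0.03  ]
jar [ 0.6123 -0.3169  0.085 ]
box [0.5032 0.3628 0.066 ]
327.3927592730386 [[ 0.40601031 -0.91386728 -0.00149228 -0.62335178]
 [-0.87431497 -0.3889123   0.29038001 -0.03675616]
 [-0.26594916 -0.11659255 -0.95691025  0.37940493]
 [ 0.          0.          0.          1.        ]]
```

Request:
move_arm(
  targets=[
    {"dx":0.9,"dy":0.9,"rz":0.215},
    {"dx":0.9,"dy":0.9,"rz":0.215},
    {"dx":0.9,"dy":0.9,"rz":0.215},
    {"dx":0.9,"dy":0.9,"rz":0.215},
    {"dx":0.9,"dy":0.9,"rz":0.215},
    {"dx":0.9,"dy":0.9,"rz":0.215},
    {"dx":0.9,"dy":0.9,"rz":0.215},
    {"dx":0.9,"dy":0.9,"rz":0.215},
    {"dx":0.9,"dy":0.9,"rz":0.215},
    {"dx":0.9,"dy":0.9,"rz":0.215},
  ],
  claw=100,
)

```text
schema error: expected keys dx, dy, dz, rx, ry, rz
```

Run:
```python
from h import *
w,mw=snap('wrist','w1.png'); b,m2=snap('side','d1.png'); a,m1=snap('scene','s1.png')
cv2.imwrite('pics/v1.png',np.vstack([np.hstack([cv2.resize(w,(400,300)),cv2.resize(a[120:300,150:390],(400,300))]),cv2.resize(b[165:277,85:384],(800,300))])[:,:,::-1])
s=sensors.sense();print(s['t'],s['tcp_pos'],s['tool_rot'],s['q'])
o,d=ray(mw,256,192);print(o,d)
for p in [(.481,-.34,.028),(.514,-.11,.06)]: print(proj(mw,p))
```

```text
0.25 [ 0.25469223 -0.5703914   0.23083343] [ 9.78052256e-01  2.08359122e-01 -1.27352161e-05 -5.10722216e-04] [-1.32948383e+00  5.27997737e-01  1.43323617e+00  7.16228823e-06
  1.18138049e+00 -1.78484200e-01]
[ 0.32185321 -0.53971993  0.3727995 ] [-0.27238073 -0.12957315 -0.95354116]
[ 107.579993  -204.3673202]
[-266.29198316 -515.70519514]
```

View pics/v1.png

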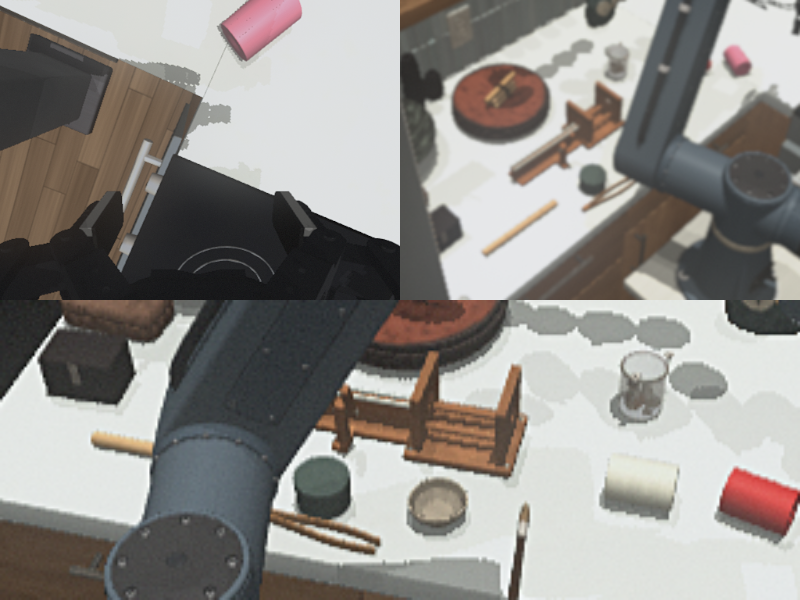

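The call was refused because rows need all six keys. The view is still the start pose: pink roll in the wrist view, white roll in the side view at crop (640,483). Resending.

Request:
move_arm(
  targets=[
    {"dx":0.9,"dy":0.9,"dz":0,"rx":0,"ry":0,"rz":0.215},
    {"dx":0.9,"dy":0.9,"dz":0,"rx":0,"ry":0,"rz":0.215},
    {"dx":0.9,"dy":0.9,"dz":0,"rx":0,"ry":0,"rz":0.215},
    {"dx":0.9,"dy":0.9,"dz":0,"rx":0,"ry":0,"rz":0.215},
    {"dx":0.9,"dy":0.9,"dz":0,"rx":0,"ry":0,"rz":0.215},
    {"dx":0.9,"dy":0.9,"dz":0,"rx":0,"ry":0,"rz":0.215},
    {"dx":0.9,"dy":0.9,"dz":0,"rx":0,"ry":0,"rz":0.215},
    {"dx":0.9,"dy":0.9,"dz":0,"rx":0,"ry":0,"rz":0.215},
    {"dx":0.9,"dy":0.9,"dz":0,"rx":0,"ry":0,"rz":0.215},
    {"dx":0.9,"dy":0.9,"dz":0,"rx":0,"ry":0,"rz":0.215},
  ],
  claw=100,
)

```text
t: 1.5
tcp_pos: [0.4804, -0.3449, 0.2312]
tool_rot: [0.715, 0.699, -0.0, -0.0]
force: [-0.4, 0.1, 0.1]
finger_gap: 0.998
gripper_force: 0.0
```

Run:
```python
from h import *
w,mw=snap('wrist','w2.png'); b,m2=snap('side','d2.png'); a,m1=snap('scene','s2.png')
cv2.imwrite('pics/v2.png',np.vstack([np.hstack([cv2.resize(w,(400,300)),cv2.resize(a[120:300,150:390],(400,300))]),cv2.resize(b[165:277,85:384],(800,300))])[:,:,::-1])
s=sensors.sense();print(s['t'],s['tcp_pos'],s['tool_rot'],s['q'])
o,d=ray(mw,256,192);print(o,d)
for p in [(.481,-.34,.028),(.514,-.11,.06)]: print(proj(mw,p))
# white roll by colour (cream) in wrist
hsv=cv2.cvtColor(w,cv2.COLOR_RGB2HSV);print(hsv[0:384:64,256])
```

```text
1.65 [ 0.48045174 -0.34457107  0.23118521] [ 7.15288729e-01  6.98829023e-01 -9.61438129e-05 -1.46632158e-04] [-8.10926194e-01  4.82074691e-01  1.51970131e+00 -2.16074382e-04
  1.14010722e+00 -7.87557890e-01]
[ 0.481892   -0.2706078   0.37359138] [ 0.00096998 -0.30142033 -0.95360687]
[254.07419312 156.58063894]
[ 290.17194368 -128.99235086]
[[ 40   6 125]
 [ 30   8  91]
 [ 27  25 101]
 [ 36  17 149]
 [  0 158 139]
 [105   7 152]]
```

View pics/v2.png

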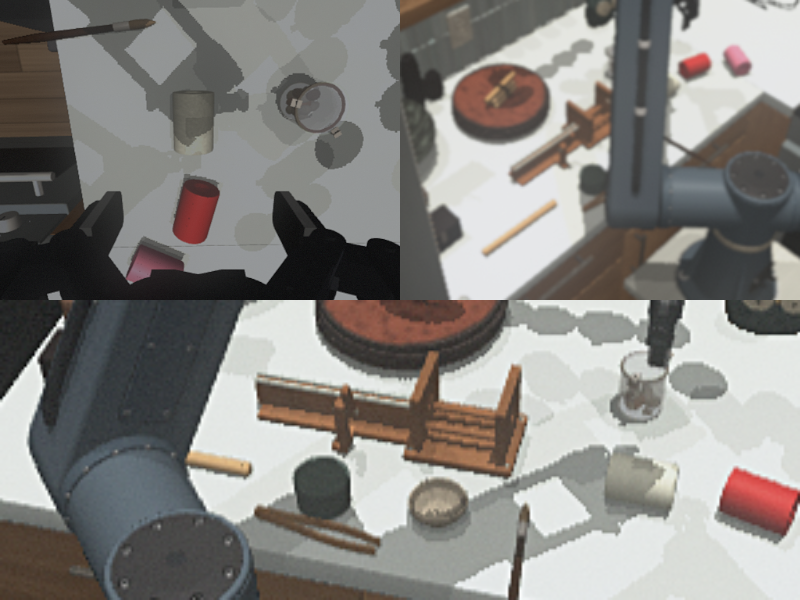

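Wrist view (view scale 0.78): the white roll spans x 174–214, y 90–153, upright in the image. Red and pink are nearer the fingers, and the jar is at right (310,105).

Run:
```python
from h import *
w=cv2.imread('pics/w2.png'); mw=cams.camera_model('wrist'); m2=cams.camera_model('side')
hsv=cv2.cvtColor(w,cv2.COLOR_BGR2HSV)
mask=((hsv[...,1]>18)&(hsv[...,0]>18)&(hsv[...,0]<42)).astype(np.uint8)*255
mask[:, :190]=0;mask[:,310:]=0;mask[:100]=0;mask[215:]=0
mask=cv2.morphologyEx(mask,cv2.MORPH_OPEN,np.ones((3,3),np.uint8))
c=max(cv2.findContours(mask,0,1)[0],key=cv2.contourArea);print(cv2.boundingRect(c),cv2.minAreaRect(c),cv2.contourArea(c))
for u,v in [(248,156),(222,156),(274,156)]:print(onz(mw,u,v,.028))
V=lambda X,Y:(85+X/2.676,165+(Y-300)/2.676)
for n,c in dict(Ln=(413,404),Lf=(432,352),Rn=(500,422),Rf=(513,366)).items(): print(n,onz(m2,*V(*c),.098))
for n,c in dict(rail_far=(258,373),rail_near=(258,378),rail2=(412,404)).items(): print(n,onz(m2,*V(*c),.053))
```

```text
(222, 116, 52, 83) ((247.5, 157.0), (82.0, 51.0), 90.0) 3549.0
[ 0.47453068 -0.33889355  0.028     ]
[ 0.4466884  -0.33820696  0.028     ]
[ 0.50236602 -0.33957997  0.028     ]
Ln [ 0.46291278 -0.06413252  0.098     ]
Lf [ 0.55736072 -0.06260311  0.098     ]
Rn [ 0.45731404 -0.17027785  0.098     ]
Rf [ 0.55540853 -0.16477456  0.098     ]
rail_far [0.51673044 0.15441752 0.053     ]
rail_near [0.5079531  0.15118903 0.053     ]
rail2 [ 0.50748379 -0.04934191  0.053     ]
```

Request:
move_arm(
  targets=[
    {"dx":-0.12,"dy":0.12,"dz":-0.88,"rx":0,"ry":0,"rz":0.01},
    {"dx":-0.12,"dy":0.12,"dz":-0.88,"rx":0,"ry":0,"rz":0.01},
    {"dx":0,"dy":0,"dz":-0.88,"rx":0,"ry":0,"rz":0},
    {"dx":0,"dy":0,"dz":-0.88,"rx":0,"ry":0,"rz":0},
    {"dx":0,"dy":0,"dz":-0.88,"rx":0,"ry":0,"rz":0},
    {"dx":0,"dy":0,"dz":-0.88,"rx":0,"ry":0,"rz":0},
    {"dx":0,"dy":0,"dz":-0.88,"rx":0,"ry":0,"rz":0},
    {"dx":0,"dy":0,"dz":-0.88,"rx":0,"ry":0,"rz":0},
    {"dx":0,"dy":0,"dz":-0.88,"rx":0,"ry":0,"rz":0},
    {"dx":0,"dy":0,"dz":-0.84,"rx":0,"ry":0,"rz":0},
  ],
)

```text
t: 2.9
tcp_pos: [0.4731, -0.3409, 0.0116]
tool_rot: [0.713, 0.701, -0.0, 0.0]
force: [0.4, 0.8, 0.4]
finger_gap: 0.998
gripper_force: 0.0
```

Request:
move_arm(
  targets=[
    {"dx":0,"dy":0,"dz":0,"rx":0,"ry":0,"rz":0},
    {"dx":0,"dy":0,"dz":0,"rx":0,"ry":0,"rz":0},
    {"dx":0,"dy":0,"dz":0,"rx":0,"ry":0,"rz":0},
    {"dx":0,"dy":0,"dz":0,"rx":0,"ry":0,"rz":0},
    {"dx":0,"dy":0,"dz":0,"rx":0,"ry":0,"rz":0},
    {"dx":0,"dy":0,"dz":0,"rx":0,"ry":0,"rz":0},
    {"dx":0,"dy":0,"dz":0.2,"rx":0,"ry":0,"rz":0},
    {"dx":0,"dy":0,"dz":0.6,"rx":0,"ry":0,"rz":0},
    {"dx":0,"dy":0,"dz":1,"rx":0,"ry":0,"rz":0},
    {"dx":0,"dy":0,"dz":1,"rx":0,"ry":0,"rz":0},
  ],
  claw=0,
  newtons=25,
)

```text
t: 4.15
tcp_pos: [0.4738, -0.3396, 0.0837]
tool_rot: [0.712, 0.702, 0.0, 0.0]
force: [-0.7, 0.1, -2.0]
finger_gap: 0.658
gripper_force: 27.1
```

Request:
move_arm(
  targets=[
    {"dx":0,"dy":0,"dz":1,"rx":0,"ry":0,"rz":0},
    {"dx":0,"dy":0,"dz":1,"rx":0,"ry":0,"rz":0},
    {"dx":0,"dy":0.2,"dz":1,"rx":0,"ry":0,"rz":0},
    {"dx":0.2,"dy":1,"dz":0,"rx":0,"ry":0,"rz":0},
    {"dx":0.2,"dy":1,"dz":0,"rx":0,"ry":0,"rz":0},
    {"dx":0.2,"dy":1,"dz":0,"rx":0,"ry":0,"rz":0},
    {"dx":0.2,"dy":1,"dz":0,"rx":0,"ry":0,"rz":0},
    {"dx":0.2,"dy":1,"dz":0,"rx":0,"ry":0,"rz":0},
    {"dx":0.2,"dy":1,"dz":0,"rx":0,"ry":0,"rz":0},
    {"dx":0.2,"dy":1,"dz":0,"rx":0,"ry":0,"rz":0},
  ],
)

```text
t: 5.4
tcp_pos: [0.5088, -0.1588, 0.1582]
tool_rot: [0.712, 0.702, 0.0, 0.0]
force: [0.2, -0.0, -1.0]
finger_gap: 0.655
gripper_force: 27.1
```

Run:
```python
from h import *
w,mw=snap('wrist','w3.png'); b,m2=snap('side','d3.png')
cv2.imwrite('pics/v3.png',np.hstack([cv2.resize(w,(480,360)),np.zeros((360,320,3),np.uint8)])[:,:,::-1])
c=np.zeros((600,800,3),np.uint8);c[:360,:480]=cv2.resize(w,(480,360));c[360:,:]=cv2.resize(b[180:258,95:355],(800,240),interpolation=cv2.INTER_CUBIC)
cv2.imwrite('pics/v3.png',c[:,:,::-1])
s=sensors.sense();print(s['t'],s['tcp_pos'],s['tool_rot'],s['q'])
np.save('mw3.npy',mw['extrinsics'])
```

```text
5.5 [ 0.5084256  -0.15716792  0.1580819 ] [ 7.11340708e-01  7.02847181e-01  2.10751185e-04 -4.39435601e-04] [-5.10303825e-01  5.07060306e-01  1.73695869e+00  8.29341576e-04
  8.98301271e-01 -4.98808955e-01]
```

View pics/v3.png

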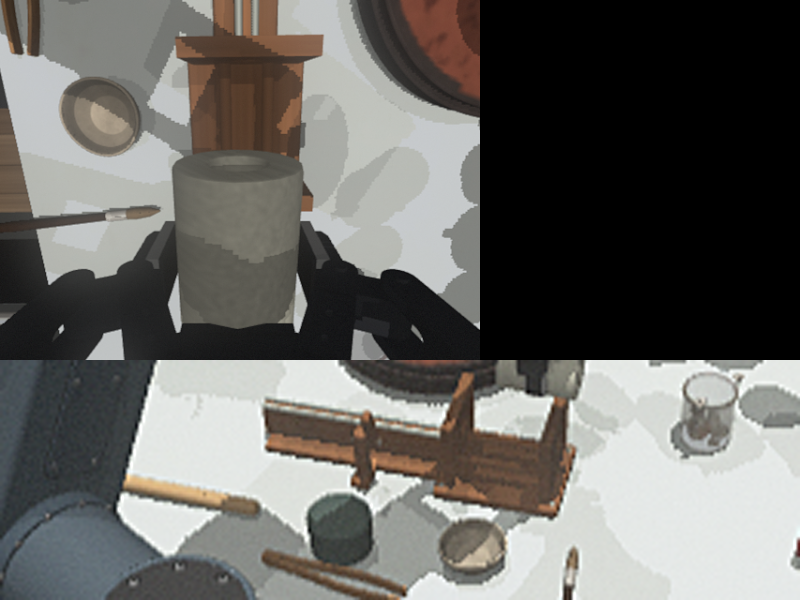

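Wrist view: the roll is held straight. The ledge-side cheek's top runs from (177,38) to (323,36), and the rails are at x≈239 and 257 (view scale 0.9375).

Run:
```python
from h import *
mw=cams.camera_model('wrist'); mw['extrinsics']=np.load('mw3.npy')
k=.9375
for n,c,z in [('oL',(177,38.5),.098),('oR',(323,36),.098),('iL',(178,58),.098),('iR',(322,55),.098),('railL',(239,18),.053),('railR',(257,18),.053),('rollL',(173,170),.174),('rollR',(302.5,170),.174),('rollendface',(238,152),.202)]:
  print(n,onz(mw,c[0]/k,c[1]/k,z))
w=cv2.imread('pics/w3.png')
m2=cams.camera_model('side');V=lambda X,Y:(95+X*.325,180+(Y-360)*.325)
for n,c,z in [('Ln',(446,428),.098),('Lf',(468,374),.098),('Rn',(546,448),.098),('Rf',(561,398),.098),('railend',(265,402),.053),('dowR',(258,508),.009)]: print(n,onz(m2,*V(*c),z))
crop=w[0:230,170:360];cv2.imwrite('pics/c3.png',cv2.resize(crop,None,fx=2.6,fy=2.6,interpolation=cv2.INTER_CUBIC))
g=cv2.cvtColor(w,cv2.COLOR_BGR2GRAY)
for u in (200,215,300,330): print(u,g[30:75,u].tolist())
for v in (8,16,24): print(v,g[v,240:290].tolist())
```

```text
oL [ 0.47353458 -0.05789476  0.098     ]
oR [ 0.56203768 -0.05796694  0.098     ]
iL [ 0.47333877 -0.06896501  0.098     ]
iR [ 0.56211731 -0.06870382  0.098     ]
railL [ 0.51168668 -0.03901829  0.053     ]
railR [ 0.52480156 -0.03923561  0.053     ]
rollL [ 0.48158798 -0.11956661  0.174     ]
rollR [ 0.53703646 -0.12047441  0.174     ]
rollendface [ 0.50958035 -0.10602963  0.202     ]
Ln [ 0.47113728 -0.06390861  0.098     ]
Lf [ 0.5573026 -0.064879   0.098    ]
Rn [ 0.46637014 -0.17020576  0.098     ]
Rf [ 0.54324171 -0.16941838  0.098     ]
railend [0.51006038 0.15298911 0.053     ]
dowR [0.39628774 0.12407596 0.009     ]
200 [117, 116, 116, 117, 116, 117, 117, 117, 108, 69, 70, 72, 72, 71, 70, 71, 71, 70, 68, 80, 101, 98, 99, 101, 101, 102, 104, 106, 105, 108, 103, 79, 57, 59, 56, 61, 78, 97, 97, 94, 100, 113, 112, 111, 118]
215 [115, 116, 116, 116, 117, 116, 116, 113, 96, 68, 71, 69, 71, 70, 70, 68, 69, 67, 69, 68, 69, 66, 68, 68, 69, 68, 76, 91, 88, 95, 100, 72, 54, 54, 57, 55, 56, 57, 62, 81, 94, 95, 94, 94, 94]
300 [188, 189, 189, 188, 188, 189, 184, 153, 103, 105, 106, 105,
[... 416 characters left out ...]
, 79, 95, 127, 144, 162, 176, 173, 149, 126, 103, 108, 123, 123, 120, 120, 118, 116, 116, 106, 103, 131, 151, 166, 175, 163, 140, 117, 104, 103, 101, 100, 103, 102, 103, 103, 102, 103, 105, 105, 103, 104]
16 [104, 104, 102, 102, 101, 101, 98, 98, 96, 77, 95, 126, 141, 159, 178, 174, 151, 126, 102, 108, 122, 121, 120, 119, 119, 116, 116, 106, 98, 126, 151, 168, 173, 161, 141, 114, 104, 103, 102, 101, 101, 103, 104, 103, 102, 104, 104, 104, 103, 103]
24 [101, 103, 101, 101, 100, 98, 98, 96, 94, 75, 89, 121, 141, 159, 176, 174, 151, 127, 103, 109, 122, 121, 120, 119, 117, 116, 115, 106, 104, 128, 150, 169, 175, 161, 137, 112, 100, 101, 102, 101, 102, 102, 102, 103, 102, 103, 103, 102, 102, 102]
```

Run:
```python
from h import *
mw=cams.camera_model('wrist'); E=mw['extrinsics']; mw['extrinsics']=np.load('mw3.npy')
k=.9375
for z,v in [(.202,182),(.202,186),(.146,151),(.174,172)]: print(z,v,onz(mw,238/k,v/k,z))
print(sensors.sense()['tcp_pos'])
w=cv2.imread('pics/w3.png');g=cv2.cvtColor(w,cv2.COLOR_BGR2GRAY)
print(g[155:205,225].tolist())
```

```text
0.202 182 [ 0.50941818 -0.11635956  0.202     ]
0.202 186 [ 0.50939583 -0.11778367  0.202     ]
0.146 151 [ 0.50951853 -0.11776166  0.146     ]
0.174 172 [ 0.50940787 -0.12091339  0.174     ]
[ 0.5084256  -0.15716792  0.1580819 ]
[80, 81, 79, 76, 74, 73, 78, 83, 85, 85, 83, 82, 81, 84, 89, 92, 94, 92, 91, 90, 90, 89, 81, 79, 81, 84, 83, 82, 83, 83, 85, 84, 84, 84, 85, 87, 91, 98, 111, 115, 113, 110, 110, 109, 108, 109, 108, 109, 109, 111]
```

Request:
move_arm(
  targets=[
    {"dx":0.17,"dy":0.83,"dz":0,"rx":0,"ry":0,"rz":0.01},
    {"dx":0.17,"dy":0.8,"dz":0,"rx":0,"ry":0,"rz":0.01},
    {"dx":0,"dy":0,"dz":0,"rx":0,"ry":0,"rz":0},
    {"dx":0,"dy":0,"dz":-0.8,"rx":0,"ry":0,"rz":0},
    {"dx":0,"dy":0,"dz":-0.8,"rx":0,"ry":0,"rz":0},
    {"dx":0,"dy":0,"dz":-0.8,"rx":0,"ry":0,"rz":0},
    {"dx":0,"dy":0,"dz":-0.6,"rx":0,"ry":0,"rz":0},
    {"dx":0,"dy":0,"dz":-0.5,"rx":0,"ry":0,"rz":0},
    {"dx":0,"dy":0,"dz":-0.5,"rx":0,"ry":0,"rz":0},
    {"dx":0,"dy":0,"dz":-0.3,"rx":0,"ry":0,"rz":0},
  ],
)

```text
t: 6.75
tcp_pos: [0.5172, -0.119, 0.0491]
tool_rot: [0.709, 0.706, -0.0, -0.0]
force: [1.5, -0.1, -1.9]
finger_gap: 0.653
gripper_force: 27.1
```

Request:
move_arm(
  targets=[
    {"dx":0,"dy":0.04,"dz":-0.1,"rx":0,"ry":0,"rz":0},
    {"dx":0,"dy":0.04,"dz":-0.08,"rx":0,"ry":0,"rz":0},
    {"dx":0,"dy":0,"dz":0,"rx":0,"ry":0,"rz":0},
    {"dx":0,"dy":0,"dz":0,"rx":0,"ry":0,"rz":0},
    {"dx":0,"dy":0,"dz":0,"rx":0,"ry":0,"rz":0},
    {"dx":0,"dy":0,"dz":0,"rx":0,"ry":0,"rz":0},
    {"dx":0,"dy":0,"dz":0,"rx":0,"ry":0,"rz":0},
    {"dx":0,"dy":0,"dz":0,"rx":0,"ry":0,"rz":0},
    {"dx":0,"dy":0,"dz":0,"rx":0,"ry":0,"rz":0},
    {"dx":0,"dy":0,"dz":0,"rx":0,"ry":0,"rz":0},
  ],
)

```text
t: 8.0
tcp_pos: [0.5172, -0.1169, 0.0453]
tool_rot: [0.709, 0.706, -0.0, -0.0]
force: [-0.6, -0.0, -1.5]
finger_gap: 0.656
gripper_force: 27.1
```

Request:
move_arm(
  targets=[
    {"dx":0,"dy":0,"dz":0,"rx":0,"ry":0,"rz":0},
    {"dx":0,"dy":0,"dz":0,"rx":0,"ry":0,"rz":0},
    {"dx":0,"dy":0,"dz":0,"rx":0,"ry":0,"rz":0},
    {"dx":0,"dy":0,"dz":0,"rx":0,"ry":0,"rz":0},
    {"dx":0,"dy":0,"dz":0,"rx":0,"ry":0,"rz":0},
    {"dx":0,"dy":0,"dz":0,"rx":0,"ry":0,"rz":0},
    {"dx":0,"dy":0,"dz":0.5,"rx":0,"ry":0,"rz":0},
    {"dx":0,"dy":0,"dz":1,"rx":0,"ry":0,"rz":0},
    {"dx":0,"dy":0,"dz":1,"rx":0,"ry":0,"rz":0},
    {"dx":0,"dy":0,"dz":1,"rx":0,"ry":0,"rz":0},
  ],
  claw=100,
)

```text
t: 9.25
tcp_pos: [0.5173, -0.1169, 0.1344]
tool_rot: [0.709, 0.706, 0.0, 0.0]
force: [0.1, 0.1, -0.1]
finger_gap: 1.0
gripper_force: 0.0
```

Request:
move_arm(
  targets=[
    {"dx":-0.1,"dy":0.6,"dz":0.8,"rx":0,"ry":0,"rz":0},
    {"dx":-0.2,"dy":1,"dz":0.6,"rx":0,"ry":0,"rz":0},
    {"dx":-0.3,"dy":1,"dz":0.6,"rx":0,"ry":0,"rz":0},
    {"dx":-0.3,"dy":1,"dz":0.6,"rx":0,"ry":0,"rz":0},
    {"dx":-0.3,"dy":1,"dz":0.6,"rx":0,"ry":0,"rz":0},
    {"dx":-0.3,"dy":1,"dz":0.6,"rx":0,"ry":0,"rz":0},
    {"dx":-0.3,"dy":1,"dz":0.6,"rx":0,"ry":0,"rz":0},
    {"dx":-0.3,"dy":1,"dz":0,"rx":0,"ry":0,"rz":0},
    {"dx":-0.3,"dy":1,"dz":0,"rx":0,"ry":0,"rz":0},
    {"dx":-0.3,"dy":0.6,"dz":0,"rx":0,"ry":0,"rz":0},
  ],
)

```text
t: 10.5
tcp_pos: [0.4492, 0.114, 0.2436]
tool_rot: [0.708, 0.706, 0.0, 0.0]
force: [0.7, -0.4, 0.4]
finger_gap: 0.998
gripper_force: 0.0
```

Run:
```python
from h import *
w,mw=snap('wrist','w4.png'); b,m2=snap('side','d4.png')
c=np.zeros((600,800,3),np.uint8);c[:384,:512]=w;c[384:,:]=cv2.resize(b[185:255,170:430],(800,216),interpolation=cv2.INTER_CUBIC)
cv2.imwrite('pics/v4.png',c[:,:,::-1])
s=sensors.sense();print(s['t'],s['tcp_pos'],s['tool_rot'],s['q'])
np.save('mw4.npy',mw['extrinsics'])
```

```text
10.6 [0.44853474 0.11405954 0.24313834] [ 7.07864816e-01  7.06347889e-01 -1.59415428e-04 -1.90313520e-04] [6.78391473e-03 2.93302116e-01 1.81030671e+00 5.52217726e-05
 1.03847806e+00 8.90113491e-03]
```

View pics/v4.png

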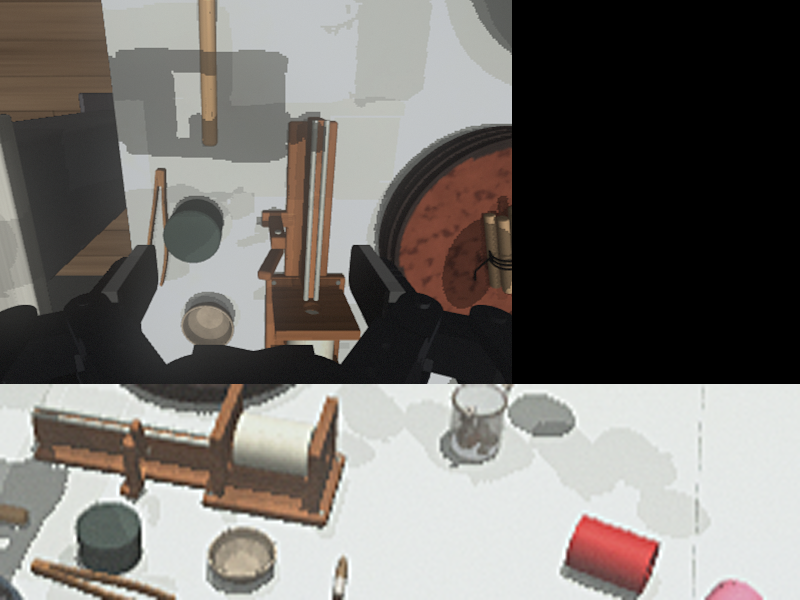

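The roll sits between the cheeks (side view). Wrist view: the dowel runs from (207,0) to its end at (209,145). The rails run from (319,122) to (313,298), and the keeper stands open at (272,262), by the post at (270,218).

Run:
```python
from h import *
mw=cams.camera_model('wrist'); mw['extrinsics']=np.load('mw4.npy')
w=cv2.imread('pics/w4.png');g=cv2.cvtColor(w,cv2.COLOR_BGR2GRAY);h=cv2.cvtColor(w,cv2.COLOR_BGR2HSV)
for v in (10,40,80,110,138):
  r=np.where((h[v,185:235,1]>70))[0]+185; print(v,r.min(),r.max(), onz(mw,(r.min()+r.max())/2,v,.009))
print([int(x) for x in h[130:155,209,1]])
print('end',onz(mw,209,146,.009))
for v in (125,140,180,240,285):
  print(v,g[v,298:332].tolist())
```

```text
10 199 214 [0.40148201 0.26649808 0.009     ]
40 200 215 [0.40122342 0.23803628 0.009     ]
80 201 215 [0.39994712 0.1978551  0.009     ]
110 202 216 [0.39963313 0.1658934  0.009     ]
138 203 216 [0.39882687 0.13453334 0.009     ]
[80, 81, 79, 80, 81, 75, 78, 81, 80, 80, 78, 80, 77, 77, 74, 64, 24, 8, 9, 9, 9, 9, 9, 9, 9]
end [0.39784482 0.12528946 0.009     ]
125 [68, 70, 70, 69, 70, 69, 70, 71, 73, 67, 65, 64, 66, 67, 82, 99, 109, 116, 117, 100, 84, 82, 82, 98, 108, 91, 102, 130, 161, 182, 170, 131, 108, 109]
140 [67, 66, 65, 64, 87, 102, 103, 88, 64, 64, 61, 62, 61, 72, 87, 94, 102, 104, 94, 82, 76, 76, 76, 77, 75, 77, 85, 144, 184, 169, 129, 106, 110, 113]
180 [102, 99, 99, 99, 99, 84, 63, 63, 61, 60, 59, 86, 119, 158, 181, 166, 119, 103, 117, 113, 114, 112, 97, 107, 144, 180, 175, 136, 110, 109, 112, 113, 110, 110]
240 [103, 100, 101, 84, 58, 54, 56, 52, 95, 131, 168, 177, 156, 122, 110, 123, 120, 120, 97, 96, 141, 179, 176, 141, 109, 102, 107, 111, 112, 108, 97, 161, 198, 196]
285 [58, 58, 57, 54, 47, 47, 105, 150, 168, 167, 136, 115, 122, 119, 117, 107, 111, 140, 165, 166, 150, 106, 58, 60, 61, 62, 62, 60, 61, 61, 59, 61, 60, 61]
```

Request:
move_arm(
  targets=[
    {"dx":-0.27,"dy":0.875,"dz":-0.5,"rx":0,"ry":0,"rz":-0.033},
    {"dx":-0.27,"dy":0.875,"dz":-0.5,"rx":0,"ry":0,"rz":0},
    {"dx":-0.27,"dy":0.875,"dz":-0.5,"rx":0,"ry":0,"rz":0},
    {"dx":-0.27,"dy":0.875,"dz":-0.5,"rx":0,"ry":0,"rz":0},
    {"dx":-0.27,"dy":0.875,"dz":-0.5,"rx":0,"ry":0,"rz":0},
    {"dx":-0.27,"dy":0.875,"dz":-0.5,"rx":0,"ry":0,"rz":0},
    {"dx":-0.27,"dy":0.875,"dz":-0.5,"rx":0,"ry":0,"rz":0},
    {"dx":0,"dy":0,"dz":-0.9,"rx":0,"ry":0,"rz":0},
    {"dx":0,"dy":0,"dz":-0.9,"rx":0,"ry":0,"rz":0},
    {"dx":0,"dy":0,"dz":-0.9,"rx":0,"ry":0,"rz":0},
  ],
  claw=60,
)

```text
t: 11.85
tcp_pos: [0.4035, 0.2657, 0.0872]
tool_rot: [0.715, 0.699, 0.0, 0.0]
force: [0.3, 0.5, 0.2]
finger_gap: 0.599
gripper_force: 0.0
```

Run:
```python
from h import *
mw=cams.camera_model('wrist'); mw['extrinsics']=np.load('mw4.npy')
for v,u in ((125,321.2),(180,317.9),(240,314.4),(285,311.6)): print('rail',onz(mw,u,v,.053))
w,mw=snap('wrist','w5.png');h=cv2.cvtColor(w,cv2.COLOR_RGB2HSV)
s=sensors.sense();print(s['t'],s['tcp_pos'],s['tool_rot'])
for v in (20,60,100,140,180,220,260):
  r=np.where((h[v,150:360,1]>70)&(h[v,150:360,2]>60))[0]+150
  if len(r): print(v,r.min(),r.max(), onz(mw,np.median(r),v,.009))
```

```text
rail [0.51739005 0.15327609 0.053     ]
rail [0.51708409 0.09602473 0.053     ]
rail [0.51682456 0.02657895 0.053     ]
rail [ 0.51640487 -0.03106982  0.053     ]
11.9 [0.40198065 0.26502657 0.08500551] [ 7.14930505e-01  6.99192688e-01 -1.87979280e-03 -6.51771571e-04]
100 238 263 [0.40307933 0.33314338 0.009     ]
140 239 263 [0.40274504 0.30709864 0.009     ]
180 240 262 [0.40203685 0.27914656 0.009     ]
220 240 261 [0.40091196 0.24906867 0.009     ]
260 241 262 [0.40082885 0.21657635 0.009     ]
```

Request:
move_arm(
  targets=[
    {"dx":0,"dy":0.04,"dz":-0.6,"rx":0,"ry":0,"rz":0},
    {"dx":0,"dy":0,"dz":-0.6,"rx":0,"ry":0,"rz":0},
    {"dx":0,"dy":0,"dz":-0.6,"rx":0,"ry":0,"rz":0},
    {"dx":0,"dy":0,"dz":-0.5,"rx":0,"ry":0,"rz":0},
    {"dx":0,"dy":0,"dz":-0.4,"rx":0,"ry":0,"rz":0},
    {"dx":0,"dy":0,"dz":-0.3,"rx":0,"ry":0,"rz":0},
    {"dx":0,"dy":0,"dz":-0.2,"rx":0,"ry":0,"rz":0},
    {"dx":0,"dy":0,"dz":-0.04,"rx":0,"ry":0,"rz":0},
    {"dx":0,"dy":0,"dz":0,"rx":0,"ry":0,"rz":0},
    {"dx":0,"dy":0,"dz":0,"rx":0,"ry":0,"rz":0},
  ],
)

```text
t: 13.15
tcp_pos: [0.4027, 0.2673, 0.0071]
tool_rot: [0.715, 0.699, 0.0, 0.0]
force: [-0.2, 0.0, 0.3]
finger_gap: 0.602
gripper_force: 0.0
```

Request:
move_arm(
  targets=[
    {"dx":0,"dy":0,"dz":0,"rx":0,"ry":0,"rz":0},
    {"dx":0,"dy":0,"dz":0,"rx":0,"ry":0,"rz":0},
    {"dx":0,"dy":0,"dz":0,"rx":0,"ry":0,"rz":0},
    {"dx":0,"dy":0,"dz":0,"rx":0,"ry":0,"rz":0},
    {"dx":0,"dy":0,"dz":0,"rx":0,"ry":0,"rz":0},
    {"dx":0,"dy":0,"dz":0,"rx":0,"ry":0,"rz":0},
    {"dx":0,"dy":0,"dz":0,"rx":0,"ry":0,"rz":0},
    {"dx":0,"dy":0,"dz":0.2,"rx":0,"ry":0,"rz":0},
    {"dx":0,"dy":0,"dz":0.6,"rx":0,"ry":0,"rz":0},
    {"dx":0,"dy":0,"dz":1,"rx":0,"ry":0,"rz":0},
  ],
  claw=0,
  newtons=50,
)

```text
t: 14.4
tcp_pos: [0.402, 0.267, 0.0523]
tool_rot: [0.715, 0.699, -0.001, -0.0]
force: [0.3, -0.6, -0.3]
finger_gap: 0.187
gripper_force: 48.9
```

Run:
```python
from h import *
w,mw=snap('wrist','w6.png'); a,m1=snap('scene','s6.png')
h=cv2.cvtColor(w,cv2.COLOR_RGB2HSV)
s=sensors.sense();print(s['t'],s['tcp_pos'],s['tool_rot'],s['finger_gap'],s['gripper_force'])
for v in (40,80,120,160,200,240,260):
  r=np.where((h[v,150:360,1]>70)&(h[v,150:360,2]>60))[0]+150
  if len(r): print(v,r.min(),r.max(), [onz(mw,np.median(r),v,z).round(4) for z in (.009,.055)])
c=np.zeros((480,800,3),np.uint8);c[:384,:512]=w;c[:,512:]=cv2.resize(a[220:370,190:280][:150],(288,480),interpolation=cv2.INTER_CUBIC)
cv2.imwrite('pics/v6.png',c[:,:,::-1])
np.save('mw6.npy',mw['extrinsics'])
```

```text
14.5 [0.40392971 0.26779776 0.05419412] [0.71465963 0.69946811 0.0022389  0.00098008] 0.18495149159732407 48.956256061792374
120 234 273 [array([0.4031, 0.3246, 0.009 ]), array([0.4033, 0.3288, 0.055 ])]
160 234 272 [array([0.4023, 0.3019, 0.009 ]), array([0.4026, 0.3117, 0.055 ])]
200 235 272 [array([0.402 , 0.2775, 0.009 ]), array([0.4024, 0.2933, 0.055 ])]
240 236 270 [array([0.4011, 0.2512, 0.009 ]), array([0.4018, 0.2736, 0.055 ])]
260 237 269 [array([0.4008, 0.2373, 0.009 ]), array([0.4015, 0.2631, 0.055 ])]
```

View pics/v6.png

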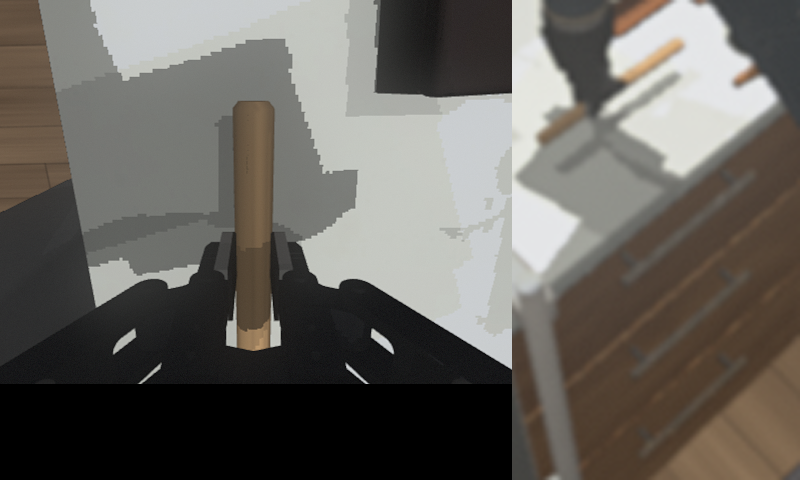

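The dowel is held level in the fingers, its end at (253,101), and the lift is clean. Carry it over the ledge.

Request:
move_arm(
  targets=[
    {"dx":0,"dy":0,"dz":1,"rx":0,"ry":0,"rz":0},
    {"dx":0,"dy":0,"dz":1,"rx":0,"ry":0,"rz":0},
    {"dx":0,"dy":0,"dz":1,"rx":0,"ry":0,"rz":0.03},
    {"dx":0.65,"dy":-0.85,"dz":0.6,"rx":0,"ry":0,"rz":0},
    {"dx":0.65,"dy":-0.85,"dz":0.6,"rx":0,"ry":0,"rz":0},
    {"dx":0.65,"dy":-0.85,"dz":0,"rx":0,"ry":0,"rz":0},
    {"dx":0.65,"dy":-0.85,"dz":0,"rx":0,"ry":0,"rz":0},
    {"dx":0.65,"dy":-0.85,"dz":0,"rx":0,"ry":0,"rz":0},
    {"dx":0.65,"dy":-0.85,"dz":0,"rx":0,"ry":0,"rz":0},
    {"dx":0.65,"dy":-0.85,"dz":0,"rx":0,"ry":0,"rz":0},
  ],
)

```text
t: 15.75
tcp_pos: [0.5163, 0.1177, 0.1566]
tool_rot: [0.709, 0.705, -0.0, -0.0]
force: [-0.5, -0.5, -0.7]
finger_gap: 0.182
gripper_force: 49.0
```

Request:
move_arm(
  targets=[
    {"dx":0,"dy":0,"dz":-0.4,"rx":0,"ry":0,"rz":0},
    {"dx":0,"dy":0,"dz":-0.6,"rx":0,"ry":0,"rz":0},
    {"dx":0,"dy":0,"dz":-0.6,"rx":0,"ry":0,"rz":0},
    {"dx":0,"dy":0,"dz":-0.6,"rx":0,"ry":0,"rz":0},
    {"dx":0,"dy":0,"dz":-0.4,"rx":0,"ry":0,"rz":0},
    {"dx":0,"dy":0,"dz":-0.2,"rx":0,"ry":0,"rz":0},
    {"dx":0,"dy":0,"dz":0,"rx":0,"ry":0,"rz":0},
    {"dx":0,"dy":0,"dz":0,"rx":0,"ry":0,"rz":0},
    {"dx":0,"dy":0,"dz":0,"rx":0,"ry":0,"rz":0},
    {"dx":0,"dy":0,"dz":0,"rx":0,"ry":0,"rz":0},
  ],
)

```text
t: 17.0
tcp_pos: [0.5165, 0.1184, 0.0871]
tool_rot: [0.709, 0.705, 0.0, 0.0]
force: [-0.8, -0.4, 0.4]
finger_gap: 0.186
gripper_force: 49.0
```

Run:
```python
from h import *
w,mw=snap('wrist','w7.png'); a,m1=snap('side','d7.png')
s=sensors.sense();print(s['t'],s['tcp_pos'],s['tool_rot'],s['finger_gap'],s['force'])
c=np.zeros((600,800,3),np.uint8);c[:384,:512]=w;c[384:,:]=cv2.resize(a[165:250,150:450][:81],(800,216),interpolation=cv2.INTER_CUBIC)
cv2.imwrite('pics/v7.png',c[:,:,::-1])
np.save('mw7.npy',mw['extrinsics'])
```

```text
17.1 [0.51638359 0.11841756 0.08704171] [7.09195590e-01 7.05011747e-01 1.69284167e-04 1.54845744e-04] 0.18335258727233789 [ 0.07806374  0.59891954 -0.52416907]
```

View pics/v7.png

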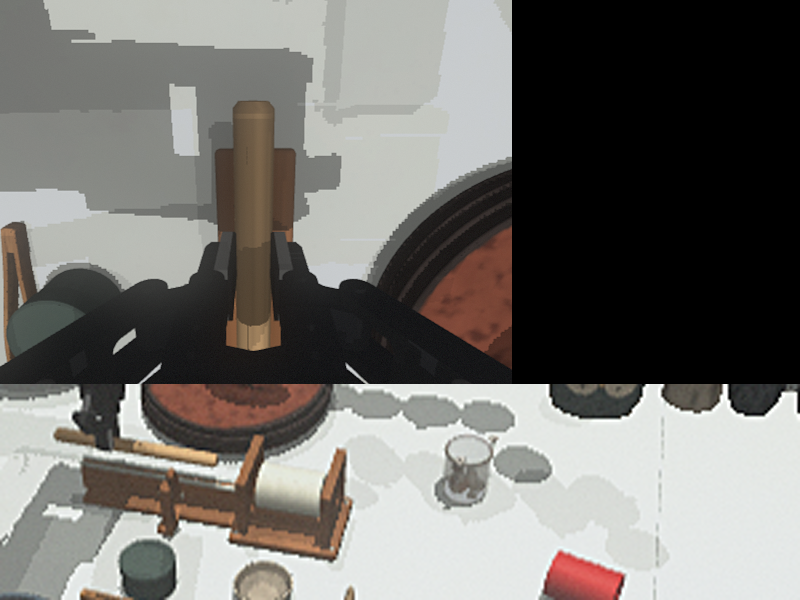

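Dowel is over the ledge, at u 234–274 with the foot board 215–296, centred and parallel. Lower gently.

Request:
move_arm(
  targets=[
    {"dx":0.02,"dy":0,"dz":-0.3,"rx":0,"ry":0,"rz":0},
    {"dx":0.02,"dy":0,"dz":-0.3,"rx":0,"ry":0,"rz":0},
    {"dx":0,"dy":0,"dz":-0.2,"rx":0,"ry":0,"rz":0},
    {"dx":0,"dy":0,"dz":-0.2,"rx":0,"ry":0,"rz":0},
    {"dx":0,"dy":0,"dz":-0.1,"rx":0,"ry":0,"rz":0},
    {"dx":0,"dy":0,"dz":-0.06,"rx":0,"ry":0,"rz":0},
    {"dx":0,"dy":0,"dz":0,"rx":0,"ry":0,"rz":0},
    {"dx":0,"dy":0,"dz":0,"rx":0,"ry":0,"rz":0},
    {"dx":0,"dy":0,"dz":0,"rx":0,"ry":0,"rz":0},
    {"dx":0,"dy":0,"dz":0,"rx":0,"ry":0,"rz":0},
  ],
)

```text
t: 18.35
tcp_pos: [0.5178, 0.1184, 0.0583]
tool_rot: [0.709, 0.705, 0.0, 0.0]
force: [-0.2, -1.1, 6.3]
finger_gap: 0.184
gripper_force: 49.6
```

Contact is felt at 6 N. Release, then rise.

Request:
move_arm(
  targets=[
    {"dx":0,"dy":0,"dz":0.04,"rx":0,"ry":0,"rz":0},
    {"dx":0,"dy":0,"dz":0,"rx":0,"ry":0,"rz":0},
    {"dx":0,"dy":0,"dz":0,"rx":0,"ry":0,"rz":0},
    {"dx":0,"dy":0,"dz":0,"rx":0,"ry":0,"rz":0},
    {"dx":0,"dy":0,"dz":0,"rx":0,"ry":0,"rz":0},
    {"dx":0,"dy":0,"dz":0.3,"rx":0,"ry":0,"rz":0},
    {"dx":0,"dy":0,"dz":0.6,"rx":0,"ry":0,"rz":0},
    {"dx":0,"dy":0,"dz":1,"rx":0,"ry":0,"rz":0},
    {"dx":0,"dy":0,"dz":1,"rx":0,"ry":0,"rz":0},
    {"dx":0,"dy":0,"dz":1,"rx":0,"ry":0,"rz":0},
  ],
  claw=45,
)

```text
t: 19.6
tcp_pos: [0.5174, 0.1184, 0.1583]
tool_rot: [0.709, 0.705, 0.0, 0.0]
force: [0.2, 0.7, 0.6]
finger_gap: 0.448
gripper_force: 0.0
```

Run:
```python
from h import *
w,mw=snap('wrist','w8.png'); a,m1=snap('side','d8.png')
s=sensors.sense();print(s['t'],s['tcp_pos'],s['tool_rot'],s['finger_gap'],s['q'])
h=cv2.cvtColor(w,cv2.COLOR_RGB2HSV)
np.save('mw8.npy',mw['extrinsics'])
g=cv2.cvtColor(w,cv2.COLOR_RGB2GRAY)
for v in range(60,330,30):
  r=np.where((h[v,200:320,1]>70)&(h[v,200:320,2]>60))[0]+200
  if len(r): print(v,r.min(),r.max(),np.median(r))
c=np.zeros((600,800,3),np.uint8);c[:384,:512]=w;c[384:,:]=cv2.resize(a[165:246,150:450],(800,216),interpolation=cv2.INTER_CUBIC)
cv2.imwrite('pics/v8.png',c[:,:,::-1])
```

```text
19.7 [0.51943863 0.1185678  0.15987969] [0.7091049  0.705093   0.0027078  0.00260336] 0.4507881062880093 [1.45357684e-02 5.02384589e-01 1.73968010e+00 2.20979231e-05
 8.92015409e-01 2.01956931e-02]
120 243 264 253.5
150 224 283 253.5
180 224 282 253.0
210 225 282 253.5
240 226 281 253.5
270 215 280 252.5
300 207 280 251.0
```

View pics/v8.png

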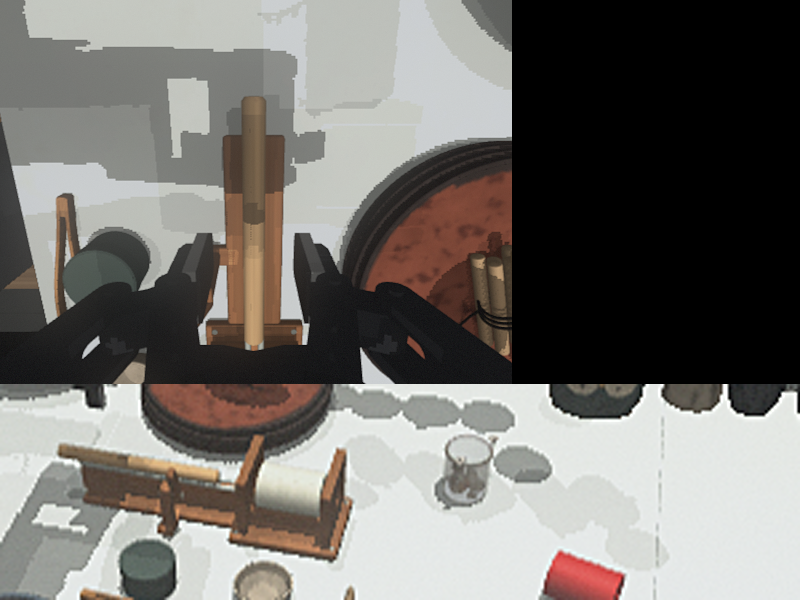

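The dowel lies in the groove, in line with the hole: u≈253.5 throughout, end at (254,97). Now shut the fingers, turn 90° and go behind the end.

Request:
move_arm(
  targets=[
    {"dx":0,"dy":0.5,"dz":0,"rx":0,"ry":0,"rz":-0.333},
    {"dx":0,"dy":0.5,"dz":0,"rx":0,"ry":0,"rz":-0.333},
    {"dx":0,"dy":0.5,"dz":0,"rx":0,"ry":0,"rz":-0.333},
    {"dx":0,"dy":0.5,"dz":0,"rx":0,"ry":0,"rz":-0.333},
    {"dx":0,"dy":0.5,"dz":0,"rx":0,"ry":0,"rz":-0.333},
    {"dx":0,"dy":0.5,"dz":0,"rx":0,"ry":0,"rz":-0.333},
    {"dx":0,"dy":0.5,"dz":0,"rx":0,"ry":0,"rz":-0.333},
    {"dx":0,"dy":0.5,"dz":0,"rx":0,"ry":0,"rz":-0.333},
    {"dx":0,"dy":0.5,"dz":0,"rx":0,"ry":0,"rz":-0.333},
    {"dx":0,"dy":0,"dz":0,"rx":0,"ry":0,"rz":0},
  ],
  claw=0,
  newtons=40,
)

```text
t: 20.95
tcp_pos: [0.5168, 0.2314, 0.156]
tool_rot: [1.0, -0.0, -0.0, 0.0]
force: [0.6, -1.0, -0.1]
finger_gap: 0.004
gripper_force: 0.0
```

Run:
```python
from h import *
mw=cams.camera_model('wrist'); mw['extrinsics']=np.load('mw8.npy')
for v,z in [(97,.06),(100,.069)]: print('end',onz(mw,254,v,z))
for v in (150,240): print('axis',onz(mw,253.5,v,.066))
w,mw=snap('wrist','w9.png')
s=sensors.sense();print(s['t'],s['tcp_pos'],s['tool_rot'],s['finger_gap'],s['q'])
h=cv2.cvtColor(w,cv2.COLOR_RGB2HSV)
m=((h[...,1]>70)&(h[...,2]>60)&(h[...,0]<25)).astype(np.uint8)
for c in cv2.findContours(m,0,1)[0]:
  if cv2.contourArea(c)>150: print(cv2.boundingRect(c),cv2.contourArea(c))
print('dowel end proj',proj(mw,(.517,.188,.06)))
```

```text
end [0.51823274 0.18724268 0.06      ]
end [0.51819289 0.18547209 0.069     ]
axis [0.51760755 0.15043887 0.066     ]
axis [0.51710062 0.07897654 0.066     ]
21.0 [0.51682854 0.23093411 0.15601967] [ 9.99999902e-01 -2.20513793e-04 -3.30931205e-04  1.95410858e-04] -0.0022482839233718727 [ 2.22973912e-01  5.48262219e-01  1.65387604e+00 -2.90499255e-04
  9.40186364e-01  1.79438264e+00]
(311, 177, 201, 54) 4621.5
(340, 142, 172, 33) 4149.0
(452, 0, 60, 45) 1561.0
(0, 0, 110, 81) 8177.0
dowel end proj [310.58804857 189.27305973]
```

Request:
move_arm(
  targets=[
    {"dx":0.02,"dy":0,"dz":-0.78,"rx":0,"ry":0,"rz":0},
    {"dx":0,"dy":0,"dz":-0.78,"rx":0,"ry":0,"rz":0},
    {"dx":0,"dy":0,"dz":-0.78,"rx":0,"ry":0,"rz":0},
    {"dx":0,"dy":0,"dz":-0.78,"rx":0,"ry":0,"rz":0},
    {"dx":0,"dy":0,"dz":-0.78,"rx":0,"ry":0,"rz":0},
    {"dx":0,"dy":0,"dz":0,"rx":0,"ry":0,"rz":0},
    {"dx":0,"dy":-0.3,"dz":0,"rx":0,"ry":0,"rz":0},
    {"dx":0,"dy":-0.4,"dz":0,"rx":0,"ry":0,"rz":0},
    {"dx":0,"dy":-0.4,"dz":0,"rx":0,"ry":0,"rz":0},
    {"dx":0,"dy":-0.3,"dz":0,"rx":0,"ry":0,"rz":0},
  ],
)

```text
t: 22.25
tcp_pos: [0.518, 0.1951, 0.0593]
tool_rot: [1.0, -0.002, 0.0, -0.0]
force: [0.3, 0.9, 0.9]
finger_gap: 0.001
gripper_force: 0.4
```

Request:
move_arm(
  targets=[
    {"dx":0,"dy":-0.3,"dz":0,"rx":0,"ry":0,"rz":0},
    {"dx":0,"dy":-0.3,"dz":0,"rx":0,"ry":0,"rz":0},
    {"dx":0,"dy":-0.3,"dz":0,"rx":0,"ry":0,"rz":0},
    {"dx":0,"dy":-0.3,"dz":0,"rx":0,"ry":0,"rz":0},
    {"dx":0,"dy":-0.3,"dz":0,"rx":0,"ry":0,"rz":0},
    {"dx":0,"dy":-0.3,"dz":0,"rx":0,"ry":0,"rz":0},
    {"dx":0,"dy":-0.3,"dz":0,"rx":0,"ry":0,"rz":0},
    {"dx":0,"dy":-0.3,"dz":0,"rx":0,"ry":0,"rz":0},
    {"dx":0,"dy":-0.3,"dz":0,"rx":0,"ry":0,"rz":0},
    {"dx":0,"dy":-0.3,"dz":0,"rx":0,"ry":0,"rz":0},
  ],
)

```text
t: 23.5
tcp_pos: [0.5179, 0.1205, 0.0589]
tool_rot: [1.0, -0.002, 0.0, -0.0]
force: [0.6, 3.4, 3.8]
finger_gap: -0.0
gripper_force: 2.1
```

Run:
```python
from h import *
w,mw=snap('wrist','w10.png');a,m2=snap('side','d10.png')
s=sensors.sense();print(s['t'],s['tcp_pos'],s['tool_rot'],s['force'])
h=cv2.cvtColor(w,cv2.COLOR_RGB2HSV)
m=((h[...,1]>70)&(h[...,2]>60)&(h[...,0]<25)).astype(np.uint8)
for c in cv2.findContours(m,0,1)[0]:
  if cv2.contourArea(c)>150: print(cv2.boundingRect(c),cv2.contourArea(c))
for y in (.1,.12,.14): print(y,proj(mw,(.517,y,.06)))
# side: light-wood dowel pixels (brighter, yellower than the dispenser)
h=cv2.cvtColor(a,cv2.COLOR_RGB2HSV)
print('side ends exp',[proj(m2,(.517,y,.066)).round(1) for y in (.18,.12,.0,-.02,-.054,-.09)])
```

```text
23.6 [0.51760997 0.11998288 0.0586987 ] [ 9.99996874e-01 -2.47363574e-03 -2.84919551e-04  2.26567160e-04] [-0.43574503  0.89265762  0.90056911]
(428, 313, 59, 44) 688.5
(181, 236, 57, 10) 421.5
(268, 232, 244, 60) 8541.0
(184, 167, 328, 57) 13934.0
(380, 0, 132, 35) 2930.0
0.1 [296.95546207 251.05248152]
0.12 [255.18292579 251.30019632]
0.14 [213.41931928 251.54785816]
side ends exp [array([173.8, 188.2]), array([190.7, 191. ]), array([225.2, 196.7]), array([231. , 197.6]), array([241. , 199.3]), array([251.6, 201. ])]
```

Request:
move_arm(
  targets=[
    {"dx":0,"dy":-0.3,"dz":0,"rx":0,"ry":0,"rz":0},
    {"dx":0,"dy":-0.3,"dz":0,"rx":0,"ry":0,"rz":0},
    {"dx":0,"dy":-0.3,"dz":0,"rx":0,"ry":0,"rz":0},
    {"dx":0,"dy":-0.3,"dz":0,"rx":0,"ry":0,"rz":0},
    {"dx":0,"dy":-0.3,"dz":0,"rx":0,"ry":0,"rz":0},
    {"dx":0,"dy":-0.3,"dz":0,"rx":0,"ry":0,"rz":0},
    {"dx":0,"dy":-0.3,"dz":0,"rx":0,"ry":0,"rz":0},
    {"dx":0,"dy":-0.3,"dz":0,"rx":0,"ry":0,"rz":0},
    {"dx":0,"dy":-0.3,"dz":0,"rx":0,"ry":0,"rz":0},
    {"dx":0,"dy":-0.3,"dz":0,"rx":0,"ry":0,"rz":0},
  ],
)

```text
t: 24.85
tcp_pos: [0.5178, 0.0454, 0.0588]
tool_rot: [1.0, -0.002, 0.0, 0.0]
force: [-0.2, 0.4, -0.2]
finger_gap: -0.002
gripper_force: 0.3
```

Run:
```python
from h import *
w,mw=snap('wrist','w11.png');a,m2=snap('side','d11.png')
s=sensors.sense();print(s['t'],s['tcp_pos'],s['force'])
b=cv2.imread('pics/d4.png')[:,:,::-1]
d=cv2.absdiff(a,b).max(2); m=(d>40).astype(np.uint8); m[:150]=0
for c in cv2.findContours(m,0,1)[0]:
  if cv2.contourArea(c)>15: print('diff',cv2.boundingRect(c),cv2.contourArea(c))
print('far end',[(y,proj(m2,(.517,y,.066)).round(1)) for y in (-.16,-.174,-.2,-.22)])
h=cv2.cvtColor(w,cv2.COLOR_RGB2HSV)
for v in (245,250,255,260): print(v,h[v,256:330:3,2].tolist())
```

```text
24.95 [0.5179151  0.04504898 0.05882044] [0.33109372 0.96785139 0.5930004 ]
diff (107, 346, 28, 12) 96.5
diff (125, 311, 12, 9) 55.0
diff (42, 280, 29, 13) 110.5
diff (173, 211, 39, 40) 465.5
diff (187, 205, 24, 8) 69.0
diff (21, 178, 32, 90) 524.5
diff (91, 171, 94, 80) 2006.5
diff (163, 154, 14, 17) 101.0
diff (206, 150, 24, 31) 358.0
diff (189, 150, 51, 55) 592.5
diff (108, 150, 17, 21) 154.5
diff (67, 150, 31, 118) 1189.5
diff (59, 150, 16, 50) 290.5
diff (40, 150, 17, 22) 47.0
diff (22, 150, 16, 16) 57.5
far end [(-0.16, array([272.6, 204.5])), (-0.174, array([276.8, 205.2])), (-0.2, array([284.7, 206.5])), (-0.22, array([290.8, 207.5]))]
245 [33, 71, 71, 71, 62, 33, 36, 34, 33, 87, 91, 91, 91, 92, 93, 92, 94, 93, 92, 92, 93, 93, 93, 92, 92]
250 [31, 71, 72, 70, 71, 36, 35, 33, 33, 34, 101, 102, 101, 100, 102, 101, 103, 102, 102, 102, 102, 102, 103, 101, 102]
255 [29, 70, 70, 72, 72, 32, 33, 33, 33, 34, 87, 101, 100, 101, 101, 100, 101, 100, 100, 101, 100, 102, 101, 101, 101]
260 [29, 71, 70, 72, 72, 36, 33, 30, 33, 34, 57, 92, 92, 90, 92, 92, 93, 93, 92, 91, 92, 92, 93, 91, 91]
```

Request:
move_arm(
  targets=[
    {"dx":0,"dy":-0.28,"dz":0,"rx":0,"ry":0,"rz":0},
    {"dx":0,"dy":-0.28,"dz":0,"rx":0,"ry":0,"rz":0},
    {"dx":0,"dy":-0.28,"dz":0,"rx":0,"ry":0,"rz":0},
    {"dx":0,"dy":-0.28,"dz":0,"rx":0,"ry":0,"rz":0},
    {"dx":0,"dy":-0.24,"dz":0,"rx":0,"ry":0,"rz":0},
    {"dx":0,"dy":-0.2,"dz":0,"rx":0,"ry":0,"rz":0},
    {"dx":0,"dy":-0.14,"dz":0,"rx":0,"ry":0,"rz":0},
    {"dx":0,"dy":0,"dz":0,"rx":0,"ry":0,"rz":0},
    {"dx":0,"dy":0,"dz":0,"rx":0,"ry":0,"rz":0},
    {"dx":0,"dy":0,"dz":0,"rx":0,"ry":0,"rz":0},
  ],
)

```text
t: 26.2
tcp_pos: [0.5177, 0.0036, 0.0588]
tool_rot: [1.0, -0.002, -0.0, -0.0]
force: [-0.7, 0.2, 0.0]
finger_gap: 0.001
gripper_force: 0.0
```

Run:
```python
from h import *
w,mw=snap('wrist','w12.png');a,m2=snap('side','d12.png')
s=sensors.sense();print(s['t'],s['tcp_pos'],s['force'])
h=cv2.cvtColor(w,cv2.COLOR_RGB2HSV)
for v in (245,250,255): print(v,h[v,256:330:3,2].tolist())
b=cv2.imread('pics/d4.png')[:,:,::-1]
d=cv2.absdiff(a,b).max(2); m=(d>30).astype(np.uint8); m[:180]=0;m[:,:245]=0
for c in cv2.findContours(m,0,1)[0]:
  if cv2.contourArea(c)>3: print('diff',cv2.boundingRect(c),cv2.contourArea(c))
print('far',[(y,proj(m2,(.517,y,.060)).round(1)) for y in (-.174,-.2,-.221)])
```

```text
26.3 [0.51773919 0.00360282 0.05881524] [-0.05483346  0.09605334  0.93438725]
245 [38, 81, 81, 81, 78, 38, 36, 39, 36, 117, 100, 104, 105, 105, 105, 104, 103, 105, 106, 104, 104, 105, 105, 103, 103]
250 [35, 80, 78, 80, 82, 37, 38, 38, 40, 37, 112, 114, 113, 114, 115, 115, 114, 115, 115, 115, 114, 116, 114, 115, 115]
255 [33, 82, 81, 81, 81, 34, 37, 37, 36, 38, 98, 108, 116, 116, 116, 115, 116, 116, 116, 115, 116, 118, 116, 117, 115]
diff (275, 216, 14, 9) 33.5
diff (276, 205, 15, 8) 65.0
far [(-0.174, array([276.8, 206.5])), (-0.2, array([284.6, 207.8])), (-0.221, array([291. , 208.9]))]
```

The dowel protrudes on the far side to y≈-0.221, so it is centred. Back off and rise.

Request:
move_arm(
  targets=[
    {"dx":0,"dy":0.3,"dz":0,"rx":0,"ry":0,"rz":0},
    {"dx":0,"dy":0.24,"dz":0,"rx":0,"ry":0,"rz":0},
    {"dx":0,"dy":0,"dz":0.8,"rx":0,"ry":0,"rz":0},
    {"dx":0,"dy":0,"dz":1,"rx":0,"ry":0,"rz":0},
    {"dx":0,"dy":0,"dz":1,"rx":0,"ry":0,"rz":0},
    {"dx":0,"dy":0,"dz":1,"rx":0,"ry":0,"rz":0},
    {"dx":0,"dy":0,"dz":1,"rx":0,"ry":0,"rz":0},
    {"dx":-1,"dy":0,"dz":0.6,"rx":0,"ry":0,"rz":0},
    {"dx":-1,"dy":0,"dz":0,"rx":0,"ry":0,"rz":0},
    {"dx":-1,"dy":0,"dz":0,"rx":0,"ry":0,"rz":0},
  ],
)

```text
t: 27.55
tcp_pos: [0.4419, 0.0174, 0.1941]
tool_rot: [1.0, -0.002, 0.0, 0.0]
force: [0.7, -0.4, 0.6]
finger_gap: -0.001
gripper_force: 0.0
```

Request:
move_arm(
  targets=[
    {"dx":-1,"dy":0,"dz":0,"rx":0,"ry":0,"rz":0},
    {"dx":-1,"dy":0,"dz":0,"rx":0,"ry":0,"rz":0},
    {"dx":0,"dy":0,"dz":-0.5,"rx":0,"ry":0,"rz":0},
    {"dx":0,"dy":0,"dz":-0.9,"rx":0,"ry":0,"rz":0},
    {"dx":0,"dy":0,"dz":-0.9,"rx":0,"ry":0,"rz":0},
    {"dx":0,"dy":0,"dz":-0.9,"rx":0,"ry":0,"rz":0},
    {"dx":0,"dy":0,"dz":-0.9,"rx":0,"ry":0,"rz":0},
    {"dx":0,"dy":0,"dz":-0.1,"rx":0,"ry":0,"rz":0},
    {"dx":0,"dy":0,"dz":0,"rx":0,"ry":0,"rz":0},
    {"dx":0,"dy":0,"dz":0,"rx":0,"ry":0,"rz":0},
  ],
)

```text
t: 28.8
tcp_pos: [0.3933, 0.0169, 0.0895]
tool_rot: [1.0, -0.002, 0.001, 0.0]
force: [0.2, 0.6, -0.4]
finger_gap: -0.002
gripper_force: 0.0
```

Run:
```python
from h import *
w,mw=snap('wrist','w13.png')
s=sensors.sense();print(s['t'],s['tcp_pos'],s['force'])
h=cv2.cvtColor(w,cv2.COLOR_RGB2HSV)
m=((h[...,1]>70)&(h[...,2]>50)&(h[...,0]<25)).astype(np.uint8)
for c in cv2.findContours(m,0,1)[0]:
  if cv2.contourArea(c)>100: print(cv2.boundingRect(c),cv2.contourArea(c))
for th in (1.7,1.9,2.1):
  t=[.475+.056*np.cos(th),.017,.06+.056*np.sin(th)]; print(th,[proj(mw,(t[0],y,t[2])).round() for y in (.012,.022)])
```

```text
28.85 [0.39328011 0.01687737 0.0895417 ] [-0.32137099 -0.10375652  0.47086706]
(347, 327, 27, 26) 243.0
(133, 327, 27, 26) 239.5
(0, 312, 107, 57) 2928.5
(287, 259, 65, 22) 567.5
(147, 254, 66, 28) 1051.0
(32, 0, 480, 128) 28471.0
1.7 [array([268.,  86.]), array([239.,  86.])]
1.9 [array([267., 118.]), array([239., 118.])]
2.1 [array([267., 144.]), array([240., 144.])]
```

Request:
move_arm(
  targets=[
    {"dx":0.6,"dy":0,"dz":0,"rx":0,"ry":0,"rz":0},
    {"dx":0.5,"dy":0,"dz":0,"rx":0,"ry":0,"rz":0},
    {"dx":0.4,"dy":0,"dz":0,"rx":0,"ry":0,"rz":0},
    {"dx":0.4,"dy":0,"dz":0,"rx":0,"ry":0,"rz":0},
    {"dx":0.4,"dy":0,"dz":0,"rx":0,"ry":0,"rz":0},
    {"dx":0.4,"dy":0,"dz":0,"rx":0,"ry":0,"rz":0},
    {"dx":0.4,"dy":0,"dz":0,"rx":0,"ry":0,"rz":0},
    {"dx":0.4,"dy":0,"dz":0,"rx":0,"ry":0,"rz":0},
    {"dx":0.4,"dy":0,"dz":0,"rx":0,"ry":0,"rz":0},
    {"dx":0.3,"dy":0,"dz":0,"rx":0,"ry":0,"rz":0},
  ],
)

```text
t: 30.1
tcp_pos: [0.4989, 0.0168, 0.0889]
tool_rot: [1.0, -0.002, 0.001, 0.0]
force: [-0.7, 0.6, 0.1]
finger_gap: -0.004
gripper_force: 0.4
```

Request:
move_arm(
  targets=[
    {"dx":0.2,"dy":0,"dz":-0.1,"rx":0,"ry":0,"rz":0},
    {"dx":0.2,"dy":0,"dz":-0.1,"rx":0,"ry":0,"rz":0},
    {"dx":0.1,"dy":0,"dz":-0.15,"rx":0,"ry":0,"rz":0},
    {"dx":0.1,"dy":0,"dz":-0.15,"rx":0,"ry":0,"rz":0},
    {"dx":0,"dy":0,"dz":-0.15,"rx":0,"ry":0,"rz":0},
    {"dx":0,"dy":0,"dz":-0.1,"rx":0,"ry":0,"rz":0},
    {"dx":0,"dy":0,"dz":-0.1,"rx":0,"ry":0,"rz":0},
    {"dx":0,"dy":0,"dz":0,"rx":0,"ry":0,"rz":0},
    {"dx":0,"dy":0,"dz":0,"rx":0,"ry":0,"rz":0},
    {"dx":0,"dy":0,"dz":0,"rx":0,"ry":0,"rz":0},
  ],
)

```text
t: 31.35
tcp_pos: [0.5126, 0.017, 0.0676]
tool_rot: [1.0, -0.002, -0.0, -0.0]
force: [-0.8, -0.2, 0.8]
finger_gap: -0.001
gripper_force: 0.0
```

Request:
move_arm(
  targets=[
    {"dx":0,"dy":0,"dz":-0.04,"rx":0,"ry":0,"rz":0},
    {"dx":0,"dy":0,"dz":-0.04,"rx":0,"ry":0,"rz":0},
    {"dx":0,"dy":0,"dz":0,"rx":0,"ry":0,"rz":0},
    {"dx":0,"dy":0,"dz":0,"rx":0,"ry":0,"rz":0},
    {"dx":0,"dy":0,"dz":0,"rx":0,"ry":0,"rz":0},
    {"dx":0,"dy":0,"dz":0,"rx":0,"ry":0,"rz":0},
    {"dx":0,"dy":0,"dz":0,"rx":0,"ry":0,"rz":0},
    {"dx":0,"dy":0,"dz":0,"rx":0,"ry":0,"rz":0},
    {"dx":0,"dy":0,"dz":0,"rx":0,"ry":0,"rz":0},
    {"dx":0,"dy":0,"dz":0,"rx":0,"ry":0,"rz":0},
  ],
)

```text
t: 32.6
tcp_pos: [0.5128, 0.017, 0.0667]
tool_rot: [1.0, -0.002, 0.0, 0.0]
force: [-1.8, -0.3, 9.2]
finger_gap: 0.003
gripper_force: 4.9
```

Request:
move_arm(
  targets=[
    {"dx":0,"dy":0,"dz":0.3,"rx":0,"ry":0,"rz":0},
    {"dx":0,"dy":0,"dz":0.8,"rx":0,"ry":0,"rz":0},
    {"dx":0,"dy":0,"dz":1,"rx":0,"ry":0,"rz":0},
    {"dx":0,"dy":0,"dz":1,"rx":0,"ry":0,"rz":0},
    {"dx":0,"dy":0,"dz":1,"rx":0,"ry":0,"rz":0},
    {"dx":0,"dy":0,"dz":1,"rx":0,"ry":0,"rz":0},
    {"dx":0,"dy":0,"dz":1,"rx":0,"ry":0,"rz":0},
    {"dx":0,"dy":0,"dz":0,"rx":0,"ry":0,"rz":0},
    {"dx":0,"dy":0,"dz":0,"rx":0,"ry":0,"rz":0},
    {"dx":0,"dy":0,"dz":0,"rx":0,"ry":0,"rz":0},
  ],
)

```text
t: 33.85
tcp_pos: [0.5119, 0.017, 0.2169]
tool_rot: [1.0, -0.002, -0.001, -0.0]
force: [0.5, 0.7, -0.0]
finger_gap: 0.0
gripper_force: 0.0
```

Run:
```python
from h import *
a,m2=snap('side','d14.png');w,mw=snap('wrist','w14.png')
s=sensors.sense();print(s['t'],s['tcp_pos'],s['force'])
b=cv2.imread('pics/d4.png')[:,:,::-1]
d=cv2.absdiff(a,b).max(2); m=(d>30).astype(np.uint8); m[:180]=0;m[:,:195]=0
for c in cv2.findContours(m,0,1)[0]:
  if cv2.contourArea(c)>8: print('diff',cv2.boundingRect(c),cv2.contourArea(c))
print([(x,proj(m2,(x,.017,.067)).round(1)) for x in (.468,.531)])
h=cv2.cvtColor(w,cv2.COLOR_RGB2HSV)
e=[proj(mw,(.531,y,.067)).round() for y in (.012,.022)];print('keeper tip exp',e,proj(mw,(.517,-.011,.066)))
v=int(e[0][1])+25
for vv in (v-35,v,v+15): print(vv,[(int(p[1]),int(p[2])) for p in h[vv,225:315:4]])
```

```text
33.95 [0.51219075 0.0169971  0.21705017] [0.44160284 0.26716104 0.19553338]
diff (213, 345, 15, 18) 11.0
diff (197, 330, 10, 13) 33.0
diff (211, 318, 12, 21) 114.5
diff (195, 265, 12, 14) 45.0
diff (275, 216, 14, 9) 32.5
diff (195, 212, 17, 8) 38.5
diff (208, 209, 22, 17) 57.0
diff (195, 206, 16, 7) 52.0
diff (276, 205, 15, 8) 67.0
diff (195, 193, 45, 14) 200.5
[(0.468, array([215.8, 205.7])), (0.531, array([221.4, 192.8]))]
keeper tip exp [array([259., 152.]), array([248., 152.])] [284.02120447 166.33795541]
142 [(83, 74), (82, 75), (78, 75), (79, 74), (84, 76), (78, 75), (81, 76), (84, 76), (79, 77), (83, 77), (82, 78), (115, 120), (116, 117), (113, 117), (116, 117), (117, 118), (116, 117), (116, 119), (116, 119), (116, 119), (119, 118), (117, 120), (96, 77)]
177 [(96, 80), (97, 79), (106, 82), (99, 80), (97, 84), (101, 81), (88, 75), (93, 77), (78, 65), (76, 67), (121, 116), (127, 133), (128, 133), (126, 134), (124, 134), (126, 134), (128, 134), (128, 133), (128, 132), (125, 133), (127, 133), (121, 124), (101, 86)]
192 [(10, 105), (7, 109), (58, 62), (57, 63), (65, 63), (63, 61), (85, 75), (85, 78), (28, 92), (8, 152), (10, 159), (7, 183), (3, 180), (4, 181), (4, 181), (4, 179), (1, 176), (4, 179), (6, 183), (6, 182), (4, 183), (13, 96), (98, 86)]
```

```bash
python3 -c "
from h import *
print(order.sign_off())"
```

```text
the job is handed in; nothing more can be done
None
```

The job is handed in at about 34 s with the roll in the cradle, the dowel through both cheeks and the keeper pressed down to its stop; the hand-in gave no verdict, and the final keeper angle rests on the 9 N push at 66.7 mm, not a close look.

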